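Gauge a turned tube in the bench caliper

TASK

Measure the bright steel tube from the wooden parts board: stand it upright on the steel rest strip between the open jaws of the blue bench caliper and let go of it. Then slide the moving jaw in until the tube is snug in contact with both jaws, pressing gently so that the jaw is not tilted, and let go, leaving the jaws closed on the tube. Leave the other parts and tools where they are.

Things in the scene. Friction and masses are not known exactly. Their poses are not given: they have to be found in the camera images.
- caliper: Bench caliper bolted to the table: blue base plate 170 x 320 x 12 mm, its origin at the centre of the underside. A light metal beam (16 mm wide, top 75 mm above the table) runs along its y axis at x = +50 mm, held by posts at both ends. Two dark steel jaws reach from the beam towards -x, ending at x = -58 mm; they span 30 to 64 mm above the table. The caliper does not move; its yaw varies.
- rest_mid (a point): Point on top of the steel rest strip, 20 mm above the table, on the strip's centre line (x = -25 mm in the caliper's frame), midway along the base. The strip is 60 mm wide (x) and 200 mm long (y, from y = -85 to +115 mm) and flat: the tube stands on it and can be slid along it by the jaw, which takes 1 to 3 N beyond the drag of the carriage. The beam's front face is 67 mm beyond the strip's centre line.
- fixed_jaw: The caliper's fixed jaw, 14 mm thick; same origin and axes as caliper. Its flat measuring face looks to +y.
- fixed_face (a point): Point on the fixed jaw's measuring face, over the strip's centre line (caliper frame x = -25, y = -70, z = 47 mm).
- carriage (a joint): Slide of the moving jaw along the beam, m. 0 = fully open (140 mm between the measuring faces); it grows as the jaw closes, moving to -y of the caliper: gap = 0.140 - value. Starts between 0 and 0.04. It drags with about 2 N and stays where it is left.
- post_top (a point): Top of the red thumb post (16 mm diameter, 32 mm tall, upright) on the moving jaw's carriage, 112 mm above the table, over the beam's centre line and 20 mm to +y of the moving jaw's face. Pushing or pinching the post is how the jaw is moved. The carriage (28 x 40 mm, top 80 mm above the table) rides on the beam.
- jaw: The moving jaw with its arm, 14 mm thick. Its origin is on the beam's centre line (61 mm above the table) below the thumb post; axes parallel to the caliper's when square. It has play on the beam and rocks about the vertical through its origin against a spring of about 40 N m/rad: pressing on a part on the rest's centre line with 10 N tilts it by about 0.02 rad, which is too much; a light press of 2 to 5 N is good contact.
- jaw_face (a point): Point on the moving jaw's flat measuring face (it looks to -y of the caliper), over the strip's centre line, 47 mm above the table.
- tube: The part to measure: bright steel tube standing upright, 50 mm tall, wall 4 to 5 mm, outside diameter somewhere from 30 to 50 mm (finding it is the point of the measurement), mass 0.2 to 0.3 kg. Origin at the centre of its lower end, z up. It starts on the parts board, in any of the three places.
- board: Light wooden parts board, 100 x 250 x 18 mm, fixed, origin at the centre of its underside; three turned parts stand in a row along its y axis, 80 mm apart, on its top 18 mm above the table.
- brass_bush: Brass bush with a bore, 38 mm diameter, 42 mm tall, standing on the board; leave alone. Origin at the centre of its lower end.
- slug: Dark solid steel slug, 36 mm diameter, 38 mm tall, standing on the board; leave alone. Origin at the centre of its lower end.
- wrench: Wrench about 170 mm long lying on the table beyond the work; leave alone.
- oil_jar: Amber glass jar with a black cap, 60 mm diameter, 75 mm tall, standing beyond the work; leave alone.
Mind the look-alikes: they are no part of the job. What is shaped like the tube but pink or purple is not meant.

How it is judged:
On the way, in this order (a step that is already met when the one before it is completed fails the run):
1. the tube stands upright on the rest strip between the open jaws, let go (z of tube in the frame of rest_mid between -0.003 and 0.003 m and x of tube in the frame of rest_mid between -0.018 and 0.018 m and y of tube in the frame of fixed_face above 0.02 m and y of tube in the frame of jaw_face below -0.02 m and angle between tube's own z axis and vertical below 0.06 rad and contact force between the fingers and tube below 0.1 N), for 0.2 s.
2. both jaws press on the tube at once (over 0.8 N each) (contact force between each of jaw, fixed_jaw and tube above 0.8 N and contact force between the fingers and tube below 0.1 N), for 0.2 s.
At the end, for the whole second after the job is handed in: The tube stands upright (within 0.06 rad) and at rest on the rest strip, within 18 mm of its centre line, let go, with both jaws still touching it (over 0.2 N each) and the moving jaw square within 0.02 rad (z of tube in the frame of rest_mid between -0.003 and 0.003 m and x of tube in the frame of rest_mid between -0.018 and 0.018 m and angle between tube's own z axis and vertical below 0.06 rad and contact force between each of jaw, fixed_jaw and tube above 0.2 N and angle between the y axis of jaw and the y axis of caliper, either way round below 0.02 rad and linear speed of tube below 0.01 m/s).
It fails at once if the moving jaw is tilted by more than 0.02 rad (angle between the y axis of jaw and the y axis of caliper, either way round above 0.02 rad).
It fails at once if a jaw presses on the tube with more than 8 N (contact force between any of jaw, fixed_jaw and tube above 8 N).
It fails at once if another part or tool is moved by more than 20 mm (distance of any of brass_bush, slug, wrench, oil_jar from where it was at the start of the episode above 0.02 m).
It also fails if it takes over 69 s, if anything falls off the work surface, if the arm or the gripper's body presses on something with over 40 N, if the wrist force passes 120 N, or if a joint passes its speed limit or range.

ROBOT

A 6-joint arm with a two-finger parallel gripper is mounted at the origin on the work surface. World frame = base frame: x ahead of the robot, y to its left, z up, the work surface at z = 0. Lengths are in m, angles in rad, forces in N, time in s.
With the tool pointing down it reaches from about 0.35 to 0.775 m from the base axis. Payload 7.3 kg.
Tool frame: the origin (TCP) lies at the centre of the arm's flange, where the gripper is bolted on; the fingertips stand 178 mm ahead of it and the grasp point (between the pads) lies 159 mm ahead of it; z points along the fingers, y is the line along which they close (so a half turn about z gives the same grasp; the last joint's range is limited). The gripper opens to 92 mm and grips with 3 to 60 N. Pads are 19 mm wide; open, the fingers measure 130 mm over their backs; the gripper's body (75 mm by 190 mm) begins 47 mm behind the grasp point.
Start: joints at [-1.313, 0.342, 1.524, -0, 1.275, -0.146], TCP at [0.206, -0.483, 0.405] pointing down, gripper open.
Joint ranges: [-2.53, 2.53], [-0.77, 2.02], [0.04, 2.7], [-1, 4.14], [0.28, 2.66], [-3.11, 3.11]. Speed limits (rad/s): [2.57, 2.57, 3.14, 3.14, 3.14, 3.14].

INTERFACE

Orientations are given as [roll, pitch, yaw] about the fixed x, y, z axes, in that order (R = Rz(yaw) Ry(pitch) Rx(roll)).
In Python, from cell import telemetry, vision, ticket gives the robot as it stands.
- The arm moves only by the shell command python3 -m crank 'ROWS' [FORCE]. ROWS is JSON, a list of rows, each a list of 5 numbers: the gripper command: -1 is shut, 1 is fully open, values between are in proportion, then the shift along the tool's x, y, z in mm, then the turn about the tool's z in rad. In form: [[fingers, dx, dy, dz, roll], ...]. A call has 1 to 12 rows; each row is the pose to reach, as a shift and turn from the pose commanded when the call began, along the tool's axes at that moment; what a row does not reach only later rows make up. A row lasts 1/12 s, in which the tool goes at most 41.7 mm and 7.16 degrees, less where a joint would pass 70% of its speed; a pose out of reach is approached as far as the arm can. A call with a gripper value outside its range is refused whole. The fingers move at their own pace and stop on an object; FORCE is the grip in N (left out, the last holds). Time passes only in rows, so rows that repeat a pose let the fingers close. It gives the time, the measured TCP pose, the force, the opening and the grip force at its end, in the units of the state.
- telemetry.observe(): the state, without advancing time (a new reading comes with each control period).
- vision.read_camera(name): name is "scene" or "top" or "wrist"; returns (picture, depth): 400x640x3 uint8, red, green, blue; 400x640 float32, m along the optical axis (not along the pixel's ray), 0 where there is no reading.
- vision.get_calibration(name): a dict with "camera_matrix" (3x3 intrinsics, pixels), "rvec" (rotation vector, rad) and "tvec" (3), from world to camera coordinates, as OpenCV has them. Camera axes: x right, y down, z forward; pixel columns grow to the right and rows downward; lengths in m; the calibration is good to about 2 mm. A picture is of the moment at which its call begins: read the wrist's pose just before it. get_calibration takes no time and is no camera call; for the wrist camera it gives the pose at the moment of the call.
- ticket.hand_in(): hands the job in; it is judged then, once.
The state is a dict: "time": time; "qpos": joint angles; "qvel": joint speeds; "joint_efforts": joint torques, N m; "tool_pos": TCP position; "tool_rot": TCP orientation; "contact_force": force on the tool from outside, world axes, zero at the start; "torque": the same for the moment, N m; "opening": finger opening in m; "grip_force": force on a finger pad.
Only numpy, scipy, OpenCV 4.12 (cv2) and the standard library are available. Lean on these libraries where they do the work, as an engineer would, in place of code of your own. Each camera call takes 0.05 s, during which the arm holds its last target. There are 200 camera calls.

## Working session

There is one attempt and no reset: what is moved stays moved. The work goes in short steps, Python scripts to look and compute and a shell command to move; the robot and the scene stay as the last step left them, time stands still between calls to the robot, and variables do not carry over. Pictures are saved under pics/ and viewed, at most 13 in all, crops included, and the job is handed in when it is done.

```bash
ls; mkdir -p pics; cat > h.py <<'E'
import numpy as np, cv2
from cell import telemetry, vision
def cam(n):
    c=vision.get_calibration(n); K=np.array(c["camera_matrix"],float); R=cv2.Rodrigues(np.array(c["rvec"],float))[0]; t=np.array(c["tvec"],float).ravel(); return K,R,t
def cloud(n):
    K,R,t=cam(n); im,d=vision.read_camera(n)
    v,u=np.mgrid[:400,:640]; p=np.stack([(u-K[0,2])/K[0,0]*d,(v-K[1,2])/K[1,1]*d,d],-1)
    return im,d,(p-t)@R
def save(im,f,s=1):
    cv2.imwrite('pics/'+f,cv2.resize(im[...,::-1],None,fx=s,fy=s,interpolation=cv2.INTER_CUBIC))
def ray(n,u,v,z):
    K,R,t=cam(n); r=R.T@np.linalg.solve(K,[u,v,1]); c=-R.T@t; return c+r*(z-c[2])/r[2]
E
python3 - <<'E'
from h import *
print(telemetry.observe())
for n in("scene","top"):
    im,d,P=cloud(n); save(im,n+'0.png',1.25); np.savez(n+'0.npz',im=im,P=P,d=d)
E
```

```text
pics
{'time': 0.0, 'qpos': array([-1.31301197e+00,  3.42722641e-01,  1.52500082e+00, -4.44920390e-05,
        1.27540653e+00, -1.46017379e-01]), 'qvel': array([ 0.00102221,  0.000817  , -0.0005507 ,  0.00139924, -0.00083946,
       -0.00108117]), 'joint_efforts': array([-1.24550301e-03, -4.31246173e+01, -2.44222587e+01,  7.16038956e-02,
        5.59325656e-02, -1.30313178e-04]), 'tool_pos': array([ 0.20625387, -0.48264391,  0.40405045]), 'tool_rot': array([-3.14006549e+00, -1.81587953e-04,  4.03814577e-01]), 'contact_force': array([-0.05894154,  0.17410916, -0.04640365]), 'torque': array([-0.00285823, -0.01104863,  0.00564918]), 'grip_force': 0.0, 'opening': 0.0921698730967203}
```

View pics/scene0.png

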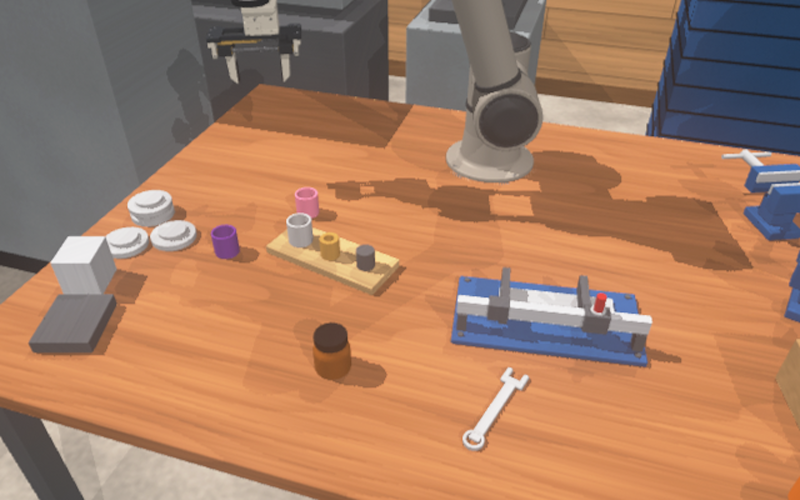

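View pics/top0.png

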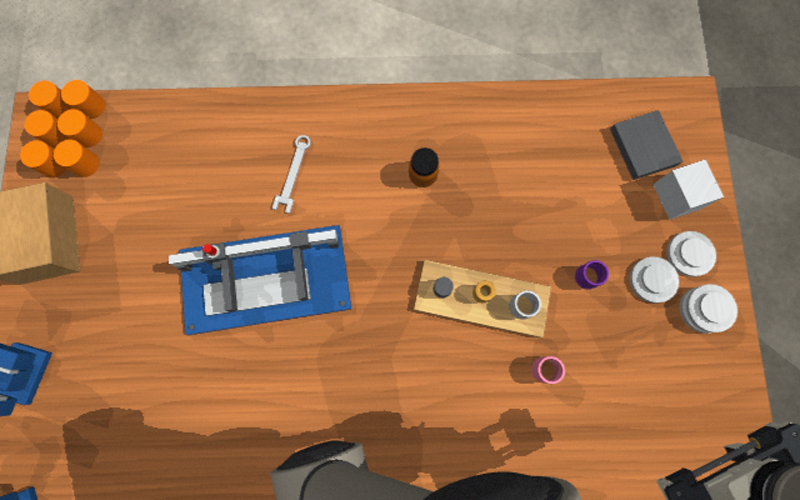

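In the top view (800-px scale) there are three tube-like parts: a bright grey tube on the board at (525,304), a pink one at (549,369) and a purple one at (592,274), both on the table. The grey one on the board fits the description. The brass bush is at (485,290), the slug at (443,287), the fixed jaw at (299,265), the moving jaw at (228,283) and the red post at (210,250). I'll confirm this in a crop and measure.

```bash
python3 - <<'E'
from h import *
a=np.load('top0.npz'); im=a['im']; P=a['P']; 
A=im[205:275,325:450]; B=im[175:275,130:290]
A=cv2.resize(A,(640,358),interpolation=2); B=cv2.resize(B,(640,400),interpolation=2)
save(np.vstack([A,B])[:,:],'crop.png',.79)
s=np.load('scene0.npz')
for nm,p in(('top',P),('scene',s['P'])):
    x,y,z=p[...,0],p[...,1],p[...,2]
    if nm=='top':
        c=P[243,420]; print(c,P[230,388],P[229,354])
    # tube approx
    for lo,hi in((.06,.075),(.052,.0585),):
        c0=ray('top',420,243,.068)[:2]
        m=(np.hypot(x-c0[0],y-c0[1])<.035)&(z>lo)&(z<hi)
        q=p[m]; 
        if len(q)>5: r=cv2.minEnclosingCircle(q[:,:2].astype(np.float32)); print(nm,lo,len(q),q.mean(0).round(4),r)
    c1=ray('top',208,222,.05)[:2]
    m0=(np.hypot(x-c1[0],y-c1[1])<.22)
    for lab,lo,hi in(('base',.008,.015),('strip',.017,.024),('jaw',.060,.067),('beam',.072,.0775),('carr',.078,.083),('post',.1,.12)):
        q=p[m0&(z>lo)&(z<hi)]
        if len(q)>8: r=cv2.minAreaRect((q[:,:2]*1000).astype(np.float32)); print(nm,lab,len(q),q.mean(0).round(4),np.round(r[0],1),np.round(r[1],1),round(r[2],2))
E
```

```text
[ 0.46658646 -0.30466283  0.01858645] [ 0.4975191  -0.22760731  0.03353282] [ 0.49856935 -0.14531268  0.05555646]
top 0.06 149 [ 0.4617 -0.296   0.0676] ((0.4616495370864868, -0.2963680922985077), 0.024511339142918587)
top 0.052 27 [ 0.463  -0.2927  0.0552] ((0.46146830916404724, -0.2943841218948364), 0.02292964980006218)
top base 4853 [0.5208 0.1888 0.012 ] [584.6 206.9] [283. 320.] 7.78
top strip 1583 [0.5023 0.2128 0.0203] [529.9 196.4] [158.2 301.4] 8.43
top jaw 582 [0.5268 0.191  0.0638] [523.3 194.2] [109.3 305.7] 9.92
top beam 696 [0.5784 0.2017 0.0751] [577.5 205.9] [ 26.1 309.4] 8.17
top carr 228 [0.5779 0.2014 0.0798] [577.7 209.8] [ 27.7 287.1] 7.26
top post 51 [0.5683 0.2742 0.1104] [568.9 275.8] [15.2 14.5] 61.27
scene 0.06 177 [ 0.4642 -0.2953  0.0661] ((0.46235430240631104, -0.2966049909591675), 0.026950428262352943)
scene 0.052 66 [ 0.4658 -0.2944  0.0551] ((0.46362170577049255, -0.29394736886024475), 0.026324907317757607)
scene base 3999 [0.564  0.1993 0.0127] [587.2 206.6] [290.1 320.1] 7.37
scene strip 716 [0.5015 0.2023 0.021 ] [535.3 200. ] [161.9 305.2] 8.11
scene jaw 675 [0.5566 0.2023 0.0641] [532.7 200. ] [125.  308.9] 7.19
scene beam 738 [0.5819 0.2067 0.0754] [579.5 207. ] [ 29.4 309.8] 7.22
scene carr 331 [0.5825 0.1991 0.0799] [578.5 204.4] [ 32.1 306. ] 6.57
scene post 74 [0.5724 0.2757 0.1093] [570.3 274.9] [17.9 15. ] 32.94
```

View pics/crop.png

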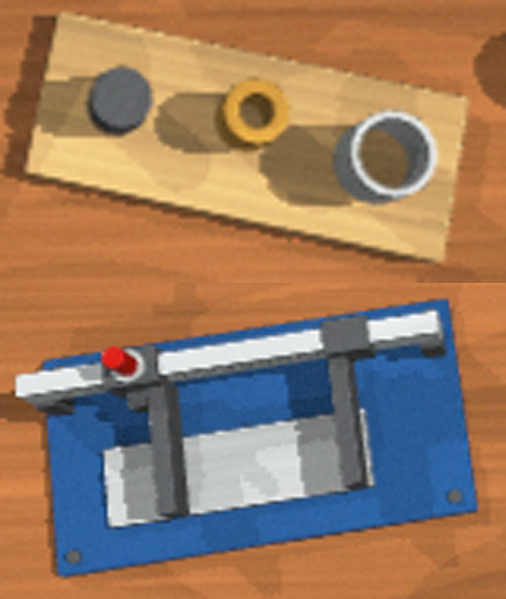

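The crop confirms it: the bright grey tube at crop (392,155) is the one to measure, with the brass bush at (255,112) and the slug at (121,98). The moving jaw is on the left at crop (165,440) with the red post at (117,358). Next I'll fit the caliper pose and work out the moves.

```bash
python3 - <<'E'
from h import *
from scipy.optimize import minimize
for nm in('top','scene'):
    a=np.load(nm+'0.npz'); p=a['P']; im=a['im'].astype(int)
    x,y,z=p[...,0],p[...,1],p[...,2]
    m=(np.hypot(x-.55,y-.2)<.22)
    b=m&(z>.006)&(z<.017)&(im[...,2]>im[...,0]+40)
    nb=cv2.connectedComponents(b.astype(np.uint8))[1]; k=np.argmax(np.bincount(nb[b])); q=p[nb==k]
    r=cv2.minAreaRect((q[:,:2]*1000).astype(np.float32)); print(nm,'base',r)
    post=p[m&(z>.1095)&(z<.116)].mean(0); print('post',post)
    # beam top line
    q=p[m&(z>.0735)&(z<.0768)&(x>.54)]; v=cv2.fitLine(q[:,:2].astype(np.float32),cv2.DIST_HUBER,0,.001,.001).ravel(); print('beam',v,np.degrees(np.arctan2(-v[0],v[1])), 'len',np.ptp(q[:,:2]@v[:2]))
    for yaw in [np.radians(7.7)]:
        R=np.array([[np.cos(yaw),-np.sin(yaw)],[np.sin(yaw),np.cos(yaw)]])
        q=p[m&(z>.0615)&(z<.066)]; L=(q[:,:2])@R   # caliper axes, world origin
        L0=np.array([.529,.197])@R if 0 else None
        h=np.histogram(L[:,1]*1000,bins=np.arange(100,350,4)); print([(int(e),int(n)) for n,e in zip(*h) if n>4]); 
        print('post L',post[:2]@R, 'line x', v[2:]@R)
E
```

```text
top base ((529.048828125, 198.63327026367188), (169.93484497070312, 318.58428955078125), 7.7453131675720215)
post [0.56919638 0.27518067 0.11219264]
beam [ 0.13505588 -0.990838    0.57852817  0.20329104] -172.23814 len 0.3081957836200318
[(176, 52), (180, 45), (184, 63), (188, 44)]
post L [0.60093446 0.19643497] line x [0.60054988 0.12394323]
scene base ((582.4918212890625, 206.14822387695312), (74.74357604980469, 318.4049377441406), 5.9427714347839355)
post [0.57068553 0.27593944 0.11261643]
beam [ 0.12784086 -0.9917947   0.57400304  0.2668947 ] -172.65515 len 0.3097509540507523
[(136, 5), (140, 5), (164, 5), (176, 39), (180, 24), (184, 32), (188, 23), (224, 7), (236, 5), (272, 5)]
post L [0.60251184 0.19698737] line x [0.60458757 0.18757968]
```

```bash
python3 -m crank '[[1,308,-71,104,-1.3],[1,308,-71,104,-1.3],[1,308,-71,104,-1.3],[1,308,-71,104,-1.3],[1,308,-71,104,-1.3],[1,308,-71,104,-1.3],[1,308,-71,104,-1.3],[1,308,-71,104,-1.3],[1,308,-71,104,-1.3],[1,308,-71,104,-1.3],[1,308,-71,104,-1.3],[1,308,-71,104,-1.3]]' 10
python3 -m crank '[[1,0,0,0,0],[1,0,0,0,0]]'
python3 - <<'E'
from h import *
print({k:telemetry.observe()[k] for k in('tool_pos','tool_rot','qpos')})
im,d,P=cloud('wrist'); save(im,'w1.png'); 
z=P[...,2]; m=(z>.06)&(z<.075)&(np.hypot(P[...,0]-.4617,P[...,1]+.2963)<.04)
q=P[m]; print(len(q),q.mean(0),cv2.minEnclosingCircle(q[:,:2].astype(np.float32)))
E
```

```text
time: 1.1
tool_pos: [0.4618, -0.296, 0.3002]
tool_rot: [-3.141, -0.001, 1.706]
contact_force: [-0.2, 0.2, -0.6]
opening: 0.0918
grip_force: 0.0
time: 1.27
tool_pos: [0.4615, -0.2966, 0.3006]
tool_rot: [-3.141, -0.0, 1.702]
contact_force: [-0.3, -0.5, -0.0]
opening: 0.0916
grip_force: 0.0
{'tool_pos': array([ 0.46149198, -0.29656165,  0.30061353]), 'tool_rot': array([-3.14138839e+00, -1.49476235e-04,  1.70169012e+00]), 'qpos': array([-7.10879149e-01,  4.87774636e-01,  1.60433510e+00, -6.08486435e-05,
        1.04973048e+00, -8.41742661e-01])}
1236 [ 0.46337458 -0.29597899  0.06695866] ((0.46324384212493896, -0.29626062512397766), 0.02457759529352188)
```

View pics/w1.png

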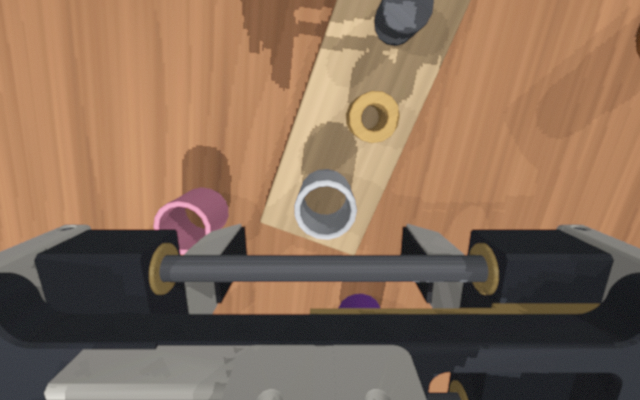

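The tube's ring is at (325,210), midway between the open fingers, and the pink tube at (190,215) is off to the left. I'll descend with the fingers partly closed and grasp it.

```bash
python3 -m crank '[[0.52,0,1,20,0],[0.52,0,1,40,0],[0.52,0,1,60,0],[0.52,0,1,75,0],[0.52,0,1,87,0],[0.52,0,1,87,0],[0.52,0,1,87,0]]' 15
python3 -m crank '[[-1,0,0,0,0],[-1,0,0,0,0],[-1,0,0,0,0],[-1,0,0,0,0],[-1,0,0,0,0],[-1,0,0,0,0]]' 15
```

```text
time: 1.9
tool_pos: [0.4624, -0.2965, 0.2135]
tool_rot: [-3.141, -0.001, 1.703]
contact_force: [-0.5, 0.8, 0.2]
opening: 0.0697
grip_force: 0.0
time: 2.4
tool_pos: [0.4628, -0.2965, 0.2145]
tool_rot: [3.141, 0.001, 1.704]
contact_force: [-0.3, 0.0, 6.3]
opening: 0.0485
grip_force: 15.0
```

```bash
python3 -m crank '[[-1,0,0,-30,0],[-1,0,0,-60,0],[-1,0,0,-90,0],[-1,0,0,-120,0],[-1,0,0,-120,0],[-1,0,0,-120,0]]' 15
python3 - <<'E'
from h import *
o=telemetry.observe(); print(o['qpos'],o['tool_pos'])
p=o['tool_pos']; y=o['tool_rot'][2]
T=np.array([.5092,.1587]); d=T-p[:2]
print('dx',d@[np.cos(y),np.sin(y)],'dy',d@[np.sin(y),-np.cos(y)])
im,d,P=cloud('scene'); save(im[80:250,150:550],'s1.png',2)
E
```

```text
time: 2.9
tool_pos: [0.4627, -0.2963, 0.3348]
tool_rot: [3.14, 0.002, 1.704]
contact_force: [-0.8, -0.4, -2.3]
opening: 0.0485
grip_force: 15.0
[-7.09142093e-01  4.49924290e-01  1.56122227e+00  1.81623279e-05
  1.12755788e+00 -8.42149756e-01] [ 0.46269267 -0.29633562  0.33477167]
dx 0.4448499610253591 dy 0.10643710824660843
```

View pics/s1.png

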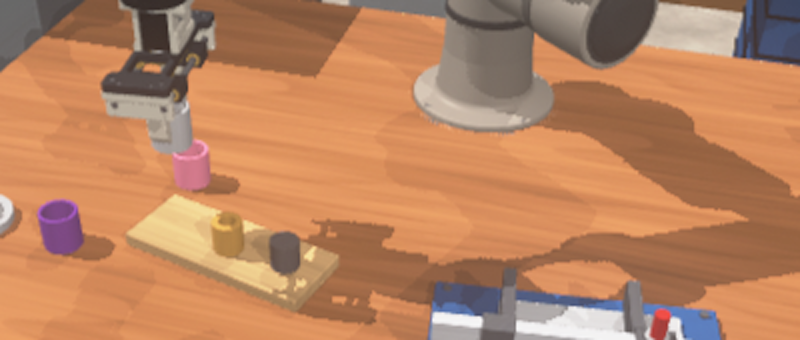

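The tube is held upright at about (170,128) and the other parts are undisturbed. Carrying it over the strip.

```bash
python3 -m crank '[[-1,38,9,0,0],[-1,76,18,0,0],[-1,114,27,0,0],[-1,152,36,0,0],[-1,190,45,0,0],[-1,228,54,0,0],[-1,266,63,0,0],[-1,304,72,0,0],[-1,342,81,0,0],[-1,380,90,0,0],[-1,415,99,0,0],[-1,445,106,0,0]]' 15
python3 -m crank '[[-1,0,0,40,0],[-1,0,0,40,0],[-1,0,0,40,0],[-1,0,0,40,0]]'
python3 - <<'E'
from h import *
o=telemetry.observe(); print(o['qpos'],o['tool_pos'],o['tool_rot'])
im,d,P=cloud('wrist'); save(im,'w2.png'); np.savez('w2.npz',im=im,P=P)
q=P[(P[...,2]>.06)&(P[...,2]<.067)][:,:2]
yaw=.1344; R=np.array([[np.cos(yaw),-np.sin(yaw)],[np.sin(yaw),np.cos(yaw)]]); L=q@R-[.5509,.1259]
k=(abs(L[:,0]+.025)<.03)&(abs(L[:,1])<.15)
h=np.histogram(L[k,1]*1000,bins=np.arange(-100,100,2)); print([(int(e),int(n)) for n,e in zip(*h) if n>4])
print('tcp in caliper',np.array(o['tool_pos'][:2])@R-[.5509,.1259])
E
```

```text
time: 3.95
tool_pos: [0.508, 0.1612, 0.3313]
tool_rot: [-3.137, -0.0, 1.705]
contact_force: [1.2, -0.1, -2.2]
opening: 0.0486
grip_force: 15.0
time: 4.28
tool_pos: [0.5087, 0.1583, 0.2932]
tool_rot: [-3.139, 0.0, 1.703]
contact_force: [0.6, -0.2, -1.4]
opening: 0.0486
grip_force: 15.0
[ 1.57808998e-01  4.71995552e-01  1.65690734e+00 -2.90396882e-04
  1.01498354e+00  2.55893197e-02] [0.50865138 0.15826911 0.29319984] [-3.13930590e+00  3.04941647e-04  1.70316986e+00]
[(-74, 23), (-72, 64), (-70, 132), (50, 122), (52, 263), (54, 276), (56, 290), (58, 300), (60, 283), (62, 268), (64, 179)]
tcp in caliper [-0.0256283 -0.0372153]
```

View pics/w2.png

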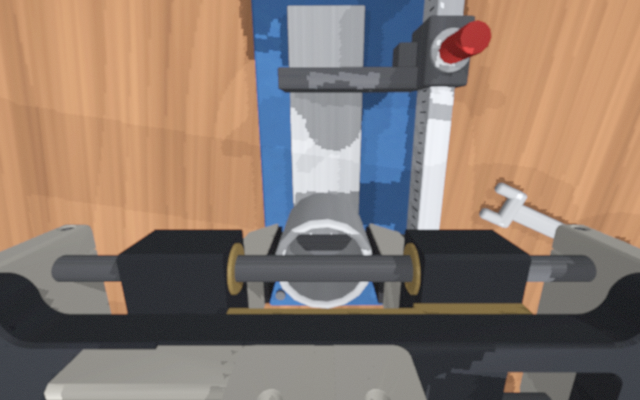

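The tube hangs over the strip: its ring is at (325,265), the moving jaw at (345,78) and the post at (470,42), all clear. Lowering it.

```bash
python3 -m crank '[[-1,3,0,20,0],[-1,3,0,40,0],[-1,3,0,55,0],[-1,3,0,65,0],[-1,3,0,72,0],[-1,3,0,72,0],[-1,3,0,72,0],[-1,3,0,72,0]]'
python3 -m crank '[[-1,0,0,1,0],[-1,0,0,2,0],[-1,0,0,2,0]]'
```

```text
time: 5.0
tool_pos: [0.5088, 0.1617, 0.2227]
tool_rot: [3.14, 0.0, 1.703]
contact_force: [0.3, 0.3, -1.9]
opening: 0.0484
grip_force: 15.0
time: 5.25
tool_pos: [0.5083, 0.1618, 0.22]
tool_rot: [3.141, 0.0, 1.704]
contact_force: [-0.2, -0.6, -2.8]
opening: 0.0486
grip_force: 15.0
```

```bash
python3 -m crank '[[-1,0,0,1,0],[-1,0,0,1,0],[-1,0,0,1,0]]'
python3 -m crank '[[-1,0,0,1,0],[-1,0,0,1,0],[-1,0,0,1,0]]'
python3 -m crank '[[-1,0,0,1,0],[-1,0,0,1,0],[-1,0,0,1,0]]'
```

```text
time: 5.5
tool_pos: [0.5083, 0.1618, 0.2187]
tool_rot: [-3.142, 0.0, 1.704]
contact_force: [-0.3, 0.1, -2.1]
opening: 0.0487
grip_force: 15.0
time: 5.75
tool_pos: [0.5083, 0.1617, 0.2176]
tool_rot: [-3.141, 0.0, 1.704]
contact_force: [-0.5, -0.4, -2.6]
opening: 0.0485
grip_force: 15.0
time: 6.0
tool_pos: [0.5083, 0.1617, 0.2166]
tool_rot: [-3.141, 0.0, 1.704]
contact_force: [1.0, -0.2, -3.1]
opening: 0.0486
grip_force: 15.0
```

```bash
python3 -m crank '[[-1,0,0,1,0],[-1,0,0,1,0],[-1,0,0,1,0]]' | sed -n 2,4p
python3 -m crank '[[-1,0,0,0.5,0],[-1,0,0,0.5,0],[-1,0,0,0.5,0]]'| sed -n 2,4p
python3 -m crank '[[-1,0,0,0.5,0],[-1,0,0,0.5,0],[-1,0,0,0.5,0]]'| sed -n 2,4p
```

```text
tool_pos: [0.5082, 0.1618, 0.2165]
tool_rot: [3.141, 0.0, 1.704]
contact_force: [-2.1, -1.2, 5.4]
tool_pos: [0.5082, 0.1618, 0.2164]
tool_rot: [3.141, 0.0, 1.704]
contact_force: [-3.9, -1.0, 9.6]
tool_pos: [0.5082, 0.1618, 0.2164]
tool_rot: [3.141, 0.0, 1.704]
contact_force: [-5.2, -0.2, 13.1]
```

Touched down. Easing off, releasing and lifting.

```bash
python3 -m crank '[[-1,0,0,-1.5,0],[-1,0,0,-1.5,0],[0.4,0,0,-1.5,0],[0.4,0,0,-1.5,0],[0.4,0,0,-1.5,0],[0.4,0,0,-1.5,0],[0.4,0,0,-1.5,0],[0.4,0,0,-1.5,0],[0.4,0,0,-1.5,0]]'
python3 -m crank '[[0.4,0,0,-15,0],[0.4,0,0,-35,0],[0.4,0,0,-65,0],[0.4,0,0,-100,0],[0.4,0,0,-100,0],[0.4,0,0,-100,0],[0.4,0,0,-100,0]]'
python3 - <<'E'
from h import *
o=telemetry.observe(); print(o['tool_pos'],o['tool_rot'])
yaw=.1344; R=np.array([[np.cos(yaw),-np.sin(yaw)],[np.sin(yaw),np.cos(yaw)]])
im,d,P=cloud('wrist'); save(im,'w3.png'); 
L=P.copy(); L[...,:2]=P[...,:2]@R-[.5509,.1259]
q=L[(L[...,2]>.066)&(L[...,2]<.074)&(abs(L[...,0]+.025)<.035)&(abs(L[...,1]+.034)<.034)]
print('tube',q.mean(0),q[:,2].min(),q[:,2].max(),cv2.minEnclosingCircle(q[:,:2].astype(np.float32)))
q=L[(L[...,2]>.06)&(L[...,2]<.066)&(abs(L[...,0]+.02)<.03)]
h=np.histogram(q[:,1]*1000,bins=np.arange(-100,100,2)); print([(int(e),int(n)) for n,e in zip(*h) if n>4])
q=L[(L[...,2]>.1095)&(L[...,2]<.115)&(abs(L[...,0]-.05)<.03)&(L[...,1]>.03)]; print('post',len(q),q.mean(0) if len(q) else 0)
E
```

```text
time: 7.5
tool_pos: [0.5083, 0.1618, 0.2161]
tool_rot: [-3.142, 0.0, 1.704]
contact_force: [0.3, -0.0, -0.3]
opening: 0.064
grip_force: 0.0
time: 8.08
tool_pos: [0.508, 0.1617, 0.3159]
tool_rot: [-3.141, 0.0, 1.704]
contact_force: [0.3, -0.2, -0.5]
opening: 0.0643
grip_force: 0.0
[0.50797354 0.16171797 0.31587635] [-3.14120493e+00  1.37515891e-04  1.70387057e+00]
tube [-0.02461164 -0.03261741  0.0697332 ] 0.0660288822968387 0.07253148857835795 ((-0.02470892108976841, -0.03325309231877327), 0.024453911930322647)
[(-82, 71), (-80, 144), (-78, 143), (-76, 133), (-74, 150), (-72, 146), (-70, 202), (-54, 41), (-52, 25), (-50, 16), (-48, 11), (-46, 10), (-44, 7), (-42, 9), (-38, 6), (-36, 5), (-20, 6), (-18, 5), (-16, 8), (-14, 11), (-12, 17), (-10, 21), (50, 77), (52, 235), (54, 234), (56, 229), (58, 193), (60, 213), (62, 234), (64, 160)]
post 653 [0.05071182 0.07119193 0.11219915]
```

View pics/w3.png

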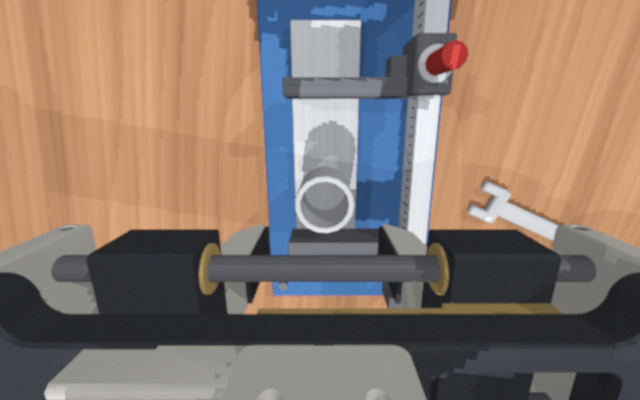

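The tube stands on the strip at (325,205), clear of both jaws. The fixed jaw is at (330,238), the moving jaw at (340,88) and the post at (450,55). Now I'll close the fingers and go behind the post.

```bash
python3 -m crank '[[-1,35,20,0,0],[-1,70,40,0,0],[-1,105,60,0,0],[-1,134,76,0,0],[-1,134,76,0,0],[-1,134,76,0,0],[-1,134,76,0,0],[-1,134,76,20,0],[-1,134,76,40,0],[-1,134,76,50,0],[-1,134,76,50,0],[-1,134,76,50,0]]' 20
python3 -m crank '[[-1,0,0,0,0],[-1,0,0,0,0]]'
python3 - <<'E'
from h import *
o=telemetry.observe(); print(o['tool_pos'],o['tool_rot'],o['contact_force'])
yaw=.1344; R=np.array([[np.cos(yaw),-np.sin(yaw)],[np.sin(yaw),np.cos(yaw)]])
print(np.array(o['tool_pos'][:2])@R-[.5509,.1259])
im,d,P=cloud('scene'); save(im[170:330,320:560],'s2.png',3)
E
```

```text
time: 9.13
tool_pos: [0.5659, 0.3039, 0.266]
tool_rot: [-3.14, 0.0, 1.703]
contact_force: [0.4, 0.1, 0.4]
opening: 0.0006
grip_force: 0.0
time: 9.3
tool_pos: [0.5662, 0.3045, 0.2676]
tool_rot: [3.139, -0.0, 1.703]
contact_force: [0.7, 0.7, -0.2]
opening: 0.0003
grip_force: 0.0
[0.56622888 0.30451239 0.2675704 ] [ 3.13937796e+00 -4.28188659e-04  1.70343636e+00] [ 0.71967819  0.72088771 -0.18012125]
[0.05102594 0.09999401]
```

View pics/s2.png

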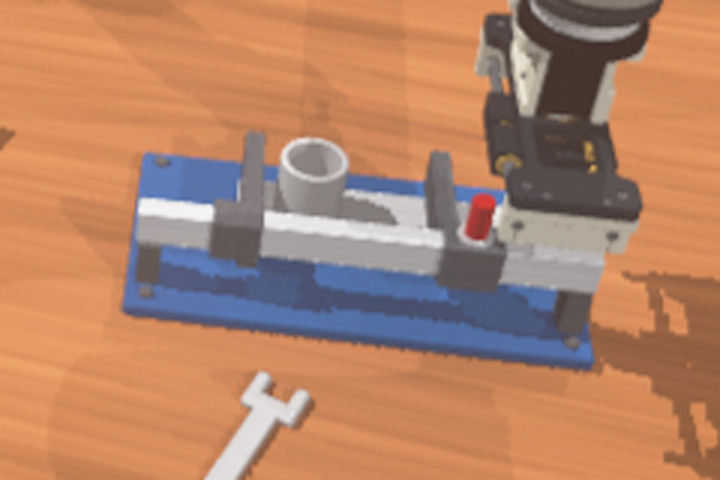

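```bash
python3 -m crank '[[-1,-5,0,0,0],[-1,-9,0,0,0],[-1,-12,0,0,0],[-1,-16,0,0,0],[-1,-20,0,0,0],[-1,-24,0,0,0],[-1,-28,0,0,0],[-1,-32,0,0,0],[-1,-36,0,0,0],[-1,-40,0,0,0],[-1,-43,0,0,0],[-1,-45,0,0,0]]'
python3 -m crank '[[-1,-3,0,0,0],[-1,-6,0,0,0],[-1,-9,0,0,0],[-1,-12,0,0,0],[-1,-14,0,0,0],[-1,-16,0,0,0],[-1,-17,0,0,0],[-1,-18,0,0,0],[-1,-18,0,0,0],[-1,-18,0,0,0]]'
python3 - <<'E'
from h import *
o=telemetry.observe(); print(o['tool_pos'],o['contact_force'])
yaw=.1344; R=np.array([[np.cos(yaw),-np.sin(yaw)],[np.sin(yaw),np.cos(yaw)]])
print(np.array(o['tool_pos'][:2])@R-[.5509,.1259], o['contact_force'][:2]@R)
im,d,P=cloud('scene'); im2,d2,P2=cloud('top')
for p in(P,P2):
    L=p.copy(); L[...,:2]=p[...,:2]@R-[.5509,.1259]
    q=L[(L[...,2]>.061)&(L[...,2]<.0655)&(L[...,0]<-.03)&(L[...,0]>-.06)&(abs(L[...,1])<.1)]
    h=np.histogram(q[:,1]*1000,bins=np.arange(-100,100,2)); print([(int(e),int(n)) for n,e in zip(*h) if n>2])
    q=L[(L[...,2]>.067)&(L[...,2]<.073)&(abs(L[...,0]+.025)<.035)&(abs(L[...,1]+.034)<.045)]; print(cv2.minEnclosingCircle(q[:,:2].astype(np.float32)))
E
```

```text
time: 10.35
tool_pos: [0.572, 0.2596, 0.2662]
tool_rot: [3.141, 0.0, 1.704]
contact_force: [-0.1, 0.9, 2.6]
opening: 0.0003
grip_force: 1.1
time: 11.18
tool_pos: [0.5741, 0.2421, 0.266]
tool_rot: [-3.141, 0.0, 1.704]
contact_force: [1.3, 1.8, 1.1]
opening: 0.0006
grip_force: 0.7
[0.57412309 0.2421019  0.26600706] [1.25783513 1.77986433 1.0606686 ]
[0.05048622 0.03708855] [1.4849861 1.5952688]
[(-84, 4), (-80, 5), (-78, 4), (-76, 5), (-74, 4), (-72, 4), (-38, 3), (-18, 3), (-2, 5), (0, 5), (2, 3), (4, 6), (8, 3)]
((-0.021361829712986946, -0.03267848491668701), 0.049261562526226044)
[(-84, 4), (-82, 6), (-80, 8), (-78, 7), (-76, 10), (-74, 8), (-72, 8), (-70, 3), (-4, 6), (-2, 9), (0, 7), (2, 6), (4, 7), (6, 7), (8, 6), (10, 6)]
((-0.023519380018115044, -0.032780736684799194), 0.05211345851421356)
```

```bash
python3 -m crank '[[-1,-1,0,0,0],[-1,-2,0,0,0],[-1,-3,0,0,0],[-1,-4,0,0,0],[-1,-4.5,0,0,0],[-1,-5,0,0,0],[-1,-5.5,0,0,0],[-1,-6,0,0,0],[-1,-6.5,0,0,0],[-1,-7,0,0,0],[-1,-7.5,0,0,0],[-1,-8,0,0,0]]' |grep -E 'pos|force'
python3 -m crank '[[-1,-0.4,0,0,0],[-1,-0.8,0,0,0],[-1,-1.2,0,0,0],[-1,-1.6,0,0,0],[-1,-2,0,0,0],[-1,-2.4,0,0,0],[-1,-2.8,0,0,0],[-1,-3.2,0,0,0],[-1,-3.6,0,0,0],[-1,-4,0,0,0]]'|grep -E 'pos|force'
python3 - <<'E'
from h import *
o=telemetry.observe(); 
yaw=.1344; R=np.array([[np.cos(yaw),-np.sin(yaw)],[np.sin(yaw),np.cos(yaw)]])
print(np.array(o['tool_pos'][:2])@R-[.5509,.1259], o['contact_force'][:2]@R)
im,d,P=cloud('top'); save(im[175:275,130:290],'t2.png',5)
E
```

```text
tool_pos: [0.5751, 0.2345, 0.2661]
contact_force: [-0.7, 3.8, -1.2]
grip_force: 1.9
tool_pos: [0.5757, 0.2302, 0.2661]
contact_force: [-1.2, 3.3, -1.9]
grip_force: 1.9
[0.05050408 0.02512064] [-0.78633109  3.48359964]
```

View pics/t2.png

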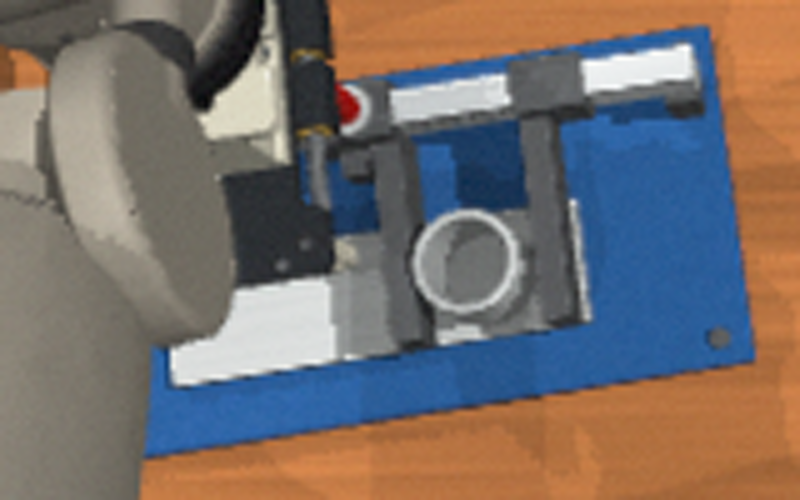

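The jaw, at image (400,250), is now touching the tube at (468,262), and a few mm remain to the fixed jaw at (550,220). Going on in smaller steps.

```bash
python3 -m crank '[[-1,-0.4,0,0,0],[-1,-0.8,0,0,0],[-1,-1.2,0,0,0],[-1,-1.6,0,0,0],[-1,-2,0,0,0],[-1,-2.4,0,0,0],[-1,-2.8,0,0,0],[-1,-2.8,0,0,0]]' |grep -E 'pos|t_force'
python3 -m crank '[[-1,-0.3,0,0,0],[-1,-0.6,0,0,0],[-1,-0.6,0,0,0]]'|grep -E 'pos|t_force'
python3 -m crank '[[-1,-0.3,0,0,0],[-1,-0.6,0,0,0],[-1,-0.6,0,0,0]]'|grep -E 'pos|t_force'
```

```text
tool_pos: [0.5761, 0.2274, 0.2661]
contact_force: [-1.3, 3.2, -1.7]
tool_pos: [0.5762, 0.2269, 0.2661]
contact_force: [-1.0, 3.2, -1.1]
tool_pos: [0.5763, 0.2263, 0.2662]
contact_force: [-0.6, 4.5, -2.1]
```

```bash
python3 -m crank '[[-1,-0.3,0,0,0],[-1,-0.5,0,0,0],[-1,-0.5,0,0,0],[-1,-0.5,0,0,0]]'|grep -E 'pos|t_force'
python3 -m crank '[[-1,0,0,0,0],[-1,0,0,0,0]]'|grep -E 'pos|t_force'
```

```text
tool_pos: [0.5764, 0.2258, 0.2662]
contact_force: [-0.3, 2.9, -1.1]
tool_pos: [0.5764, 0.2258, 0.2662]
contact_force: [-0.3, 3.8, -1.8]
```

```bash
python3 -m crank '[[-1,-0.3,0,0,0],[-1,-0.5,0,0,0],[-1,-0.5,0,0,0],[-1,-0.5,0,0,0]]'|grep -E 'pos|t_force'
python3 -m crank '[[-1,0,0,0,0],[-1,0,0,0,0]]'|grep -E 'pos|t_force'
```

```text
tool_pos: [0.5765, 0.2253, 0.2662]
contact_force: [-1.3, 3.3, -2.9]
tool_pos: [0.5765, 0.2254, 0.2662]
contact_force: [-1.1, 4.2, -2.0]
```

```bash
python3 -m crank '[[-1,-0.3,0,0,0],[-1,-0.6,0,0,0],[-1,-0.6,0,0,0],[-1,-0.6,0,0,0]]'|grep -E 'pos|t_force'
python3 -m crank '[[-1,-0.2,0,0,0],[-1,-0.4,0,0,0],[-1,-0.4,0,0,0],[-1,-0.4,0,0,0]]'|grep -E 'pos|t_force'
```

```text
tool_pos: [0.5766, 0.2247, 0.2662]
contact_force: [-1.0, 3.9, -2.7]
tool_pos: [0.5766, 0.2244, 0.2662]
contact_force: [-1.1, 4.8, -2.8]
```

```bash
python3 -m crank '[[-1,-0.2,0,0,0],[-1,-0.4,0,0,0],[-1,-0.4,0,0,0],[-1,-0.4,0,0,0]]'|grep -E 'pos|t_force'
python3 -m crank '[[-1,0,0,0,0],[-1,0,0,0,0]]'|grep -E 'pos|t_force'
```

```text
tool_pos: [0.5766, 0.224, 0.2662]
contact_force: [-1.4, 5.5, -2.4]
tool_pos: [0.5766, 0.224, 0.2662]
contact_force: [-1.1, 4.9, -2.7]
```

```bash
python3 -m crank '[[-1,-0.2,0,0,0],[-1,-0.3,0,0,0],[-1,-0.3,0,0,0],[-1,-0.3,0,0,0]]'|grep -E 'pos|t_force'
python3 - <<'E'
from h import *
im,d,P=cloud('top'); save(im[175:275,130:290],'t3.png',5)
E
python3 -m crank '[[-1,0,0,0,0],[-1,0,0,0,0]]'|grep -E 'pos|t_force'
```

```text
tool_pos: [0.5766, 0.2238, 0.2662]
contact_force: [-3.1, 5.9, -2.8]
tool_pos: [0.5766, 0.2238, 0.2662]
contact_force: [-1.2, 4.9, -2.1]
```

View pics/t3.png

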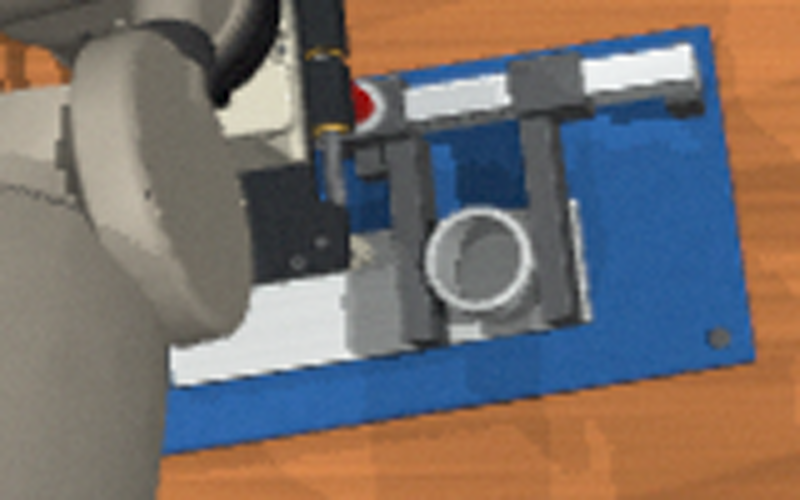

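```bash
python3 -m crank '[[-1,-0.2,0,0,0],[-1,-0.2,0,0,0],[-1,-0.2,0,0,0]]'|grep -E 'pos|t_force'
python3 -m crank '[[-1,0,0,0,0],[-1,0,0,0,0]]'|grep -E 'pos|t_force'
python3 -m crank '[[-1,0,0,0,0],[-1,0,0,0,0]]'|grep -E 'pos|t_force'
```

```text
tool_pos: [0.5767, 0.2237, 0.2662]
contact_force: [-2.1, 5.5, -2.1]
tool_pos: [0.5767, 0.2237, 0.2662]
contact_force: [-2.4, 5.5, -2.4]
tool_pos: [0.5767, 0.2237, 0.2662]
contact_force: [-1.4, 5.7, -2.0]
```

```bash
python3 -m crank '[[-1,-0.2,0,0,0],[-1,-0.2,0,0,0],[-1,-0.2,0,0,0]]'|grep -E 'pos|t_force'
python3 -m crank '[[-1,0,0,0,0],[-1,0,0,0,0]]'|grep -E 'pos|t_force'
python3 -m crank '[[-1,0,0,0,0],[-1,0,0,0,0]]'|grep -E 'pos|t_force'
```

```text
tool_pos: [0.5767, 0.2235, 0.2662]
contact_force: [-1.4, 5.9, -2.4]
tool_pos: [0.5767, 0.2235, 0.2662]
contact_force: [-1.7, 5.7, -3.0]
tool_pos: [0.5767, 0.2235, 0.2662]
contact_force: [-1.6, 6.0, -2.0]
```

```bash
python3 -m crank '[[-1,-0.2,0,0,0],[-1,-0.2,0,0,0],[-1,-0.2,0,0,0],[-1,-0.2,0,0,0],[-1,-0.2,0,0,0],[-1,-0.2,0,0,0]]'|grep -E 'pos|t_force'
python3 -m crank '[[-1,0.3,0,0,0],[-1,0.6,0,0,0],[-1,1,0,0,0],[-1,2,0,0,0],[-1,4,0,0,0],[-1,8,0,0,0],[-1,14,0,0,0],[-1,20,0,0,0],[-1,20,0,-20,0],[-1,20,0,-50,0],[-1,20,0,-80,0],[-1,20,0,-80,0]]'
python3 -m crank '[[-1,80,0,-30,0],[-1,80,0,-30,0],[-1,80,0,-30,0],[-1,80,0,-30,0]]'|grep -E 'time|t_force'
python3 - <<'E'
from h import *
im,d,P=cloud('top'); s,_,_=cloud('scene')
A=cv2.resize(im[185:260,150:280],(650,375),interpolation=2);B=cv2.resize(s[200:300,350:530],(650,361),interpolation=2)
save(np.vstack([A,B]),'fin.png',.8)
E
```

```text
tool_pos: [0.5767, 0.2234, 0.2662]
contact_force: [-1.9, 6.5, -3.2]
time: 19.72
tool_pos: [0.5751, 0.2439, 0.3528]
tool_rot: [3.13, -0.001, 1.704]
contact_force: [1.0, 0.4, 1.2]
opening: 0.0007
grip_force: 0.0
time: 20.05
contact_force: [0.6, -0.2, 0.6]
```

View pics/fin.png

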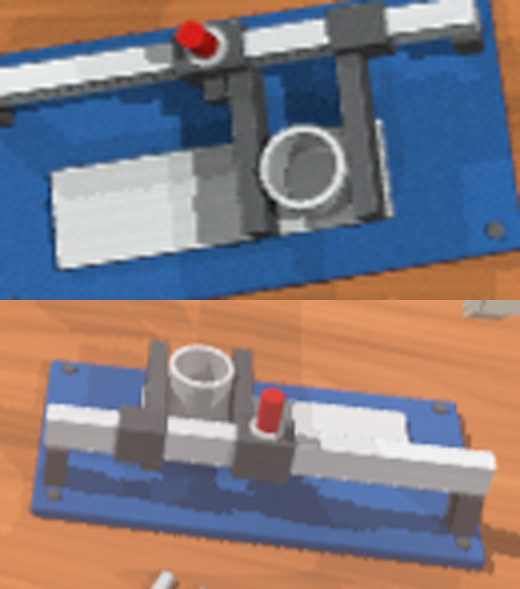

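The post at (200,40), the moving jaw at (250,150), the tube at (302,165) and the fixed jaw at (365,140) look closed up, and the fingers are clear. One numeric check of the contact follows.

```bash
python3 - <<'E'
from h import *
yaw=.1344; R=np.array([[np.cos(yaw),-np.sin(yaw)],[np.sin(yaw),np.cos(yaw)]])
for n in('top','scene'):
    a=[cloud(n)[2] for _ in range(4)]
    for p in [np.load(n+'0.npz')['P']]+a:
        L=p.copy(); L[...,:2]=p[...,:2]@R-[.5509,.1259]
        q=L[(L[...,2]>.067)&(L[...,2]<.073)&(abs(L[...,0]+.025)<.03)&(abs(L[...,1]+.04)<.04)]
        po=L[(L[...,2]>.1095)&(L[...,2]<.116)&(abs(L[...,0]-.05)<.03)&(abs(L[...,1])<.11)]
        f=L[(L[...,2]>.061)&(L[...,2]<.0655)&(L[...,0]<.03)&(L[...,0]>-.055)&(L[...,1]>-.1)&(L[...,1]<-.06)]
        print(n,len(q),cv2.minEnclosingCircle(q[:,:2].astype(np.float32)) if len(q)>3 else 0,'post',po[:,1].mean(),'fj',np.percentile(f[:,1],[5,95]))
E
```

```text
top 4 ((-0.028256256133317947, -0.0741511881351471), 0.011487233452498913) post 0.07052917042921966 fj [-0.08296548 -0.07003667]
top 126 ((-0.018420817330479622, -0.043783605098724365), 0.03860601410269737) post -0.0002637476005074379 fj [-0.08304546 -0.06913676]
top 139 ((-0.023242121562361717, -0.04336392134428024), 0.044885095208883286) post -0.00034481851699536367 fj [-0.08296007 -0.06954987]
top 135 ((-0.025650417432188988, -0.045579418540000916), 0.04186168685555458) post 8.282831615972733e-06 fj [-0.0828582  -0.06903291]
top 132 ((-0.027182305231690407, -0.040508609265089035), 0.03849302604794502) post -0.0007185209091929048 fj [-0.08288731 -0.06945384]
scene 17 ((-0.03175846487283707, -0.0737823098897934), 0.020495647564530373) post 0.07108156046739061 fj [-0.08272995 -0.07029669]
scene 166 ((-0.023512382060289383, -0.044117797166109085), 0.04338839650154114) post -0.00035315583011300613 fj [-0.08244189 -0.06536803]
scene 159 ((-0.02475486882030964, -0.04392777383327484), 0.044096872210502625) post -0.0003713534722264676 fj [-0.08274076 -0.06293897]
scene 154 ((-0.024999095126986504, -0.04325144737958908), 0.04699459299445152) post -0.0003421030657990167 fj [-0.08303219 -0.06381345]
scene 160 ((-0.023473577573895454, -0.04492662474513054), 0.043008219450712204) post -0.00014548637078287877 fj [-0.0827115 -0.0650421]
```

The post is at y≈0, so the jaw gap is about 49 mm, which matches the 48.5 mm the gripper read across the tube. The push force also rose well above the sliding level, so both jaws are in contact.

```bash
python3 -c "
from cell import ticket
print(ticket.hand_in())"
```

```text
the job is handed in; nothing more can be done
None
```

The job is handed in: the bright steel tube (about 48.5 mm outside diameter) stands on the rest strip with both jaws closed gently on it, and the arm has let go and moved clear, though no pass or fail result came back.

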